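Hang the desk brush on the hook deep inside the low cabinet

TASK

Put the desk brush away: hang it by its steel loop on the brass hook at the back of the low wooden cabinet, reaching in under the front board with the loop tilted up, and let go so that it hangs straight down by itself, at rest and clear of the cabinet's floor. Nobody remembers where along its rail the hook was clamped, so feel for it gently; do not press the brush or the robot hard against the cabinet, and leave the mouse, diary, glasses case and eraser where they are.

Things in the scene. Friction and masses are not known exactly. Their poses are not given: they have to be found in the camera images.
- cabinet: Fixed dark wooden cabinet, open at the front, 250 wide (y) x 125 deep (x) x 315 mm high. Origin under its centre; +x points inward, from the open front to the back, +y to the left of a robot looking in. Wall fronts at x = -62.5 (roof 9 farther), back wall's inner face at x = +52.5, side walls' at y = +-115, floor top z = 8, roof underside z = 303 mm
- lintel_edge (a point): Middle of the lower front edge of the front board, at cabinet x = -62.5, y = 0, z = 220 mm. The board (12 mm thick) closes the front from the roof down to here, so one enters below it. Axes as the cabinet
- hook_line (a point): Cabinet x = +17.5, y = 0, z = 245 mm: depth and height of the hook's bend, but NOT its y: the one hook is clamped anywhere from y = -45 to +45 on a flat rail (4 thick, 18 high) on the back wall; it stands firm up to about 60 N. Hook: round 6 mm brass pin straight out from the wall to this x, axis at this z; its end turns straight up, top 12 mm above this z. Its root block is 16 mm wide (y)
- brush_head (a point): Centre of the brush's wooden head, the place to grip, across its 30 mm width (y). The loose brush (about 0.13 kg) lies on its bristles. Head: wood 80 x 30 x 20 mm (x, y, z), centre 34 mm above the desk, on a stiff black bristle block 74 x 26 x 24. +x points along the handle (16 wide, 13 thick) to the loop, +z away from the bristles. Centre of mass about 20 mm toward the loop
- brush_loop (a point): Centre of the round steel loop at the handle's end, 165 mm along +x from brush_head, same height; inner diameter 24, outer 34, wire 5 mm, in the brush's x-y plane. Axes as brush_head. With the handle rising 35 to 45 degrees inward it clears the front board, and the loop can be lowered over the hook's upturned tip until its far side rests on the pin; level it cannot
- brush_end (a point): Far end of the brush's head, 40 mm along -x from brush_head: its lower end when it hangs. Once let go, the brush sways for up to about 7 s before it is still
- brush: The desk brush; origin under the centre of the bristles, 34 mm below brush_head, same axes
- mouse: Bystander: computer mouse, 111 x 60 x 36 mm, origin at the centre of its underside
- diary: Bystander: dark notebook, 155 x 113 x 17 mm, origin at the centre of its underside
- glasses_case: Bystander: dark glasses case, 58 x 155 x 36 mm, origin at the centre of its underside
- eraser: Bystander: eraser, 21 x 45 x 12 mm, lying on the cabinet's floor in a front corner

How it is judged:
By the outcome, as a careful person would: the job done as asked, in the order asked, and still so for the second after the job is handed in, with the robot touching nothing.
It also fails if it takes over 72 s, if anything falls off the work surface, if the arm or the gripper's body presses on something with over 40 N, if the wrist force passes 120 N, or if a joint passes its speed limit or range.

ROBOT

A 6-joint arm with a two-finger parallel gripper is mounted at the origin on the work surface; the furniture and walls round the work are solid. World frame = base frame: x ahead of the robot, y to its left, z up, the work surface at z = 0. Lengths are in m, angles in rad, forces in N, time in s.
With the tool pointing down it reaches from about 0.275 to 0.85 m from the base axis. Payload 5.2 kg.
Tool frame: the origin (TCP) lies at the very end of the fingers, on their centre line; the grasp point (between the pads) lies 19 mm behind it; z points along the fingers, y is the line along which they close (so a half turn about z gives the same grasp; the last joint's range is limited). The gripper opens to 85 mm and grips with 20 to 120 N. Pads are 22 mm wide; open, the fingers measure 114 mm over their backs; the gripper's body (76 mm by 85 mm) begins 54 mm behind the grasp point. The pads swing forward as they close: fully open they stand 13 mm farther back than shut.
Start: joints at [-1.474, 0.259, 1.535, -0, 1.348, -0.203], TCP at [0.162, -0.525, 0.231] pointing down, gripper open.
Joint ranges: [-3.14, 3.14], [-0.91, 2.08], [0.19, 2.58], [-1.22, 4.36], [0.22, 2.71], [-3.12, 3.12]. Speed limits (rad/s): [2.57, 2.57, 3.14, 3.14, 3.14, 3.14].

INTERFACE

Orientations are given as a unit quaternion [x, y, z, w].
In Python, from station import sensors, viewer, job gives the robot as it stands.
- The arm moves only by the tool arm_command, never from a script. Its argument "motion" is a list of rows, each a list of 2 entries, a list of its own where there are three numbers: the shift along the tool's x, y, z in cm, then the turn about the tool's z in degrees. In form: [[[x, y, z], roll], ...]. A call has 1 to 20 rows; each row shifts and turns the commanded pose from where the row before left it, along the tool's axes as they then stand; what a row does not reach is not made up. A row lasts 1/12 s, in which the tool goes at most 41.7 mm and 7.16 degrees, less where a joint would pass 70% of its speed; a pose out of reach is approached as far as the arm can. A call with a gripper value outside its range is refused whole. "fingers" is the opening, from -1 (shut) to 1 (fully open), set as the call begins (left out, the last holds). The fingers move at their own pace and stop on an object; "squeeze" is the grip in N (left out, the last holds). Time passes only in rows, so rows that do not move let the fingers close. It gives the time, the measured TCP pose, the force, the opening and the grip force at its end, in the units of the state.
- sensors.state(): the state, without advancing time (a new reading comes with each control period).
- viewer.grab_frame(name): name is "scene" or "top" or "wrist"; returns a dict with "frame" (480x640x3 uint8, red, green, blue), "intrinsics" (3x3 intrinsics, pixels), "distortion" ([k1, k2, p1, p2, k3] as OpenCV has them; the pictures are not rectified), "R" (3x3) and "t" (3): a world point X has camera coordinates R X + t. Camera axes: x right, y down, z forward; pixel columns grow to the right and rows downward; lengths in m; the calibration is good to about 2 mm. A picture is of the moment at which its call begins. There is no depth.
- job.sign_off(): hands the job in; it is judged then, once.
Trained networks look in the newest picture that a camera, given by its name, has taken for a name from the list of things; names that differ only in an ending like _2 or _b are one class to them, and where a whole thing is asked for, a point or a joint stands for the part that bears it (a point fixed in the world has none). Each returns a list of dicts, best first, with "p" (0 to 1); they miss things now and then, are a little off and sometimes report something else, mostly with a low value. They report only what shows in the picture. A call takes as long as a camera call.
- viewer.find_in(target, camera): "uv" ([column, row] in pixels, amid what is visible of it).
- viewer.place_of(target, camera): "uv" ([column, row] in pixels: a listed point, or the origin of a listed thing).
The state is a dict: "time_s": time; "joint_pos": joint angles; "joint_velocities": joint speeds; "joint_torque": joint torques, N m; "ee_pos": TCP position; "orientation": TCP orientation; "wrist_force": force on the tool from outside, world axes, zero at the start; "moment": the same for the moment, N m; "opening": finger opening in m; "finger_force": force on a finger pad.
Only numpy, scipy, OpenCV 4.12 (cv2) and the standard library are available. Lean on these libraries where they do the work, as an engineer would, in place of code of your own. Each camera call takes 0.05 s, during which the arm holds its last target. There are 200 camera calls.

## Working session

There is one attempt and no reset: what is moved stays moved. The work goes in short steps, Python scripts to look and compute and a tool call to move; the robot and the scene stay as the last step left them, time stands still between calls to the robot, and variables do not carry over. Pictures are saved under pics/ and viewed, at most 10 in all, crops included, and the job is handed in when it is done.

Besides the shell and the picture viewer there is one more tool, called after ">>>" by a JSON object that holds its "api" and its "payload". arm_command: Moves the arm, as the interface text tells. Its arguments: {"type":"object","properties":{"motion":{"type":"array"},"fingers":{"type":"number"},"squeeze":{"type":"number"}},"required":["motion"]}

```bash
mkdir -p pics; ls; cat > h.py <<'E'
import numpy as np, cv2
from station import sensors, viewer, job
from scipy.spatial.transform import Rotation as Ro
def ray(f,uv):
    p=cv2.undistortPoints(np.array([[uv]],float),f["intrinsics"],np.array(f["distortion"],float))[0,0]
    R=np.array(f["R"]);t=np.array(f["t"]);return -R.T@t, R.T@np.array([p[0],p[1],1.])
def onz(f,uv,z):
    c,d=ray(f,uv);return c+d*(z-c[2])/d[2]
def proj(f,X):
    r,_=cv2.Rodrigues(np.array(f["R"]));return cv2.projectPoints(np.array(X,float).reshape(-1,3),r,np.array(f["t"],float),f["intrinsics"],np.array(f["distortion"],float))[0][:,0]
def save(f,n): cv2.imwrite(f"pics/{n}.png",f["frame"][:,:,::-1])
E
python3 - <<'E'
from h import *
F={}
for c in("scene","top"):
    f=viewer.grab_frame(c);F[c]=f;save(f,c+"0")
    C,_=ray(f,(320,240));print(c,C.round(3))
    for n in("brush_head","brush_loop","brush_end","brush","cabinet","lintel_edge","hook_line","eraser","mouse","diary","glasses_case"):
        for d in viewer.place_of(n,c)[:2]:
            z={"brush_head":.034,"brush_loop":.034,"brush_end":.034,"lintel_edge":.22,"hook_line":.245}.get(n,0)
            print(n,d["p"],np.round(d["uv"],1),onz(f,d["uv"],z).round(4))
print(sensors.state())
a=np.hstack([F["scene"]["frame"],F["top"]["frame"]])
E
```

```text
pics
scene [-0.139  0.832  1.269]
brush_head 0.87 [312.4 284.5] [0.4702 0.2403 0.034 ]
brush_head 0.39 [231.4 328.2] [0.5233 0.514  0.034 ]
brush_loop 0.96 [262.1 271.4] [0.6158 0.3188 0.034 ]
brush_loop 0.31 [429.4 225.9] [ 0.3637 -0.2148  0.034 ]
brush_end 0.31 [383.2 261.8] [0.3748 0.0171 0.034 ]
brush_end 0.27 [311.6 289.8] [0.4579 0.2557 0.034 ]
brush 0.76 [312.2 288. ] [0.4779 0.2337 0.    ]
cabinet 0.67 [346.5 204.8] [ 0.6511 -0.1077  0.    ]
lintel_edge 0.93 [369.3 166.6] [ 0.5804 -0.1233  0.22  ]
eraser 0.54 [337.5 213.6] [ 0.6436 -0.0528  0.    ]
mouse 0.64 [380.5 262.9] [0.3922 0.0045 0.    ]
diary 0.81 [431.3 227.4] [ 0.3686 -0.2428  0.    ]
glasses_case 0.8 [230.4 327.9] [0.5444 0.5067 0.    ]
top [0.246 0.144 1.54 ]
brush_head 0.97 [281.7 271.9] [0.4566 0.2361 0.034 ]
brush_loop 0.56 [254.2 217.7] [0.6278 0.3178 0.034 ]
brush_loop 0.38 [279.6 267.7] [0.4696 0.2422 0.034 ]
brush_end 0.71 [289.9 275.5] [0.4449 0.2116 0.034 ]
brush_end 0.38 [281.5 267.7] [0.4694 0.2364 0.034 ]
brush 0.74 [280.8 266.3] [0.4789 0.2406 0.    ]
cabinet 0.8 [396.3 205.8] [ 0.6612 -0.1296  0.   
[... 329 characters left out ...]
.2, 'joint_pos': array([-1.47376666e+00,  2.58625185e-01,  1.53501529e+00,  6.57122521e-07,
        1.34799630e+00, -2.02812545e-01]), 'joint_velocities': array([0.00132806, 0.00174562, 0.0005217 , 0.00027807, 0.00054079,
       0.00043448]), 'joint_torque': array([ 1.13343991e-03, -4.45927513e+01, -2.90899158e+01, -2.07283633e-04,
        9.97349562e-04,  6.00489258e-07]), 'ee_pos': array([ 0.16246912, -0.52545429,  0.23129003]), 'orientation': array([ 9.88782876e-01,  1.49360050e-01,  1.48610664e-06, -2.20098493e-05]), 'wrist_force': array([ 0.519451  , -0.13149291, -0.18349558]), 'moment': array([ 0.02473497, -0.01521912,  0.00220384]), 'finger_force': 0.0, 'opening': 0.08525849788963336}
```

View pics/scene0.png

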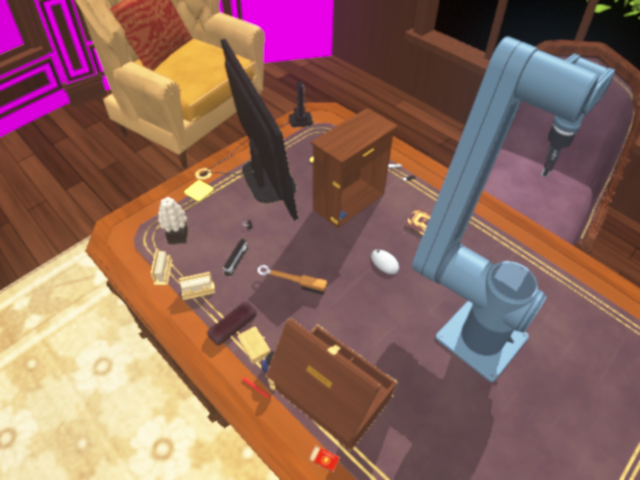

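View pics/top0.png

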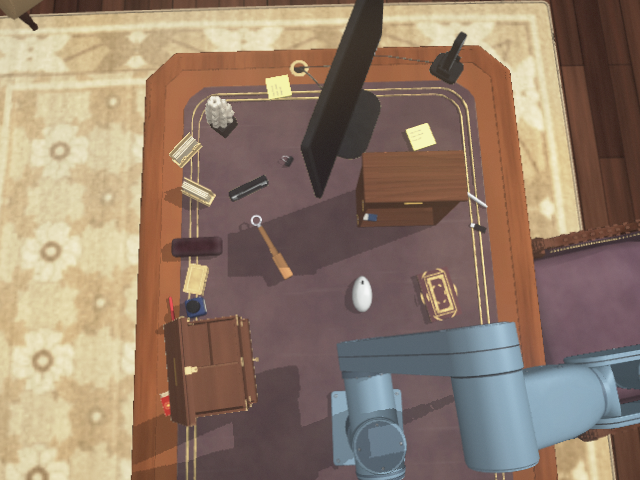

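The scene view shows the brush at (265–325, 270–290) and the cabinet at (313–395, 110–225). The top view shows the brush from its loop at (256,220) to its end at (285,275), and the cabinet roof at (358–470, 150–205). Next I'll enlarge both to fit the cabinet and brush poses.

```bash
python3 - <<'E'
from h import *
a=cv2.imread("pics/top0.png")[140:235,345:480];b=cv2.imread("pics/scene0.png")[105:230,305:400];c=cv2.imread("pics/top0.png")[205:290,240:305]
A=cv2.resize(a,None,fx=3,fy=3,interpolation=2);B=cv2.resize(b,None,fx=4,fy=4,interpolation=2);C=cv2.resize(c,None,fx=3,fy=3,interpolation=2)
o=np.zeros((600,800,3),np.uint8);o[:285,:405]=A;o[:500,410:790]=B;o[300:555,:195]=C
cv2.imwrite("pics/crop.png",o)
ft=viewer.grab_frame("top");fs=viewer.grab_frame("scene")
def tri(u,v):
    c1,d1=ray(ft,u);c2,d2=ray(fs,v);d1/=np.linalg.norm(d1);d2/=np.linalg.norm(d2)
    s=np.linalg.lstsq(np.c_[d1,-d2],c2-c1,rcond=None)[0];p,q=c1+d1*s[0],c2+d2*s[1];return ((p+q)/2).round(4),np.linalg.norm(p-q).round(4)
for n in("lintel_edge","brush_head","brush_loop"):
    print(n,tri(viewer.place_of(n,"top")[0]["uv"],viewer.place_of(n,"scene")[0]["uv"]))
E
```

```text
lintel_edge (array([ 0.5861, -0.1193,  0.2237]), np.float64(0.0036))
brush_head (array([0.4717, 0.2343, 0.0468]), np.float64(0.0094))
brush_loop (array([0.6204, 0.3174, 0.0315]), np.float64(0.0069))
```

View pics/crop.png

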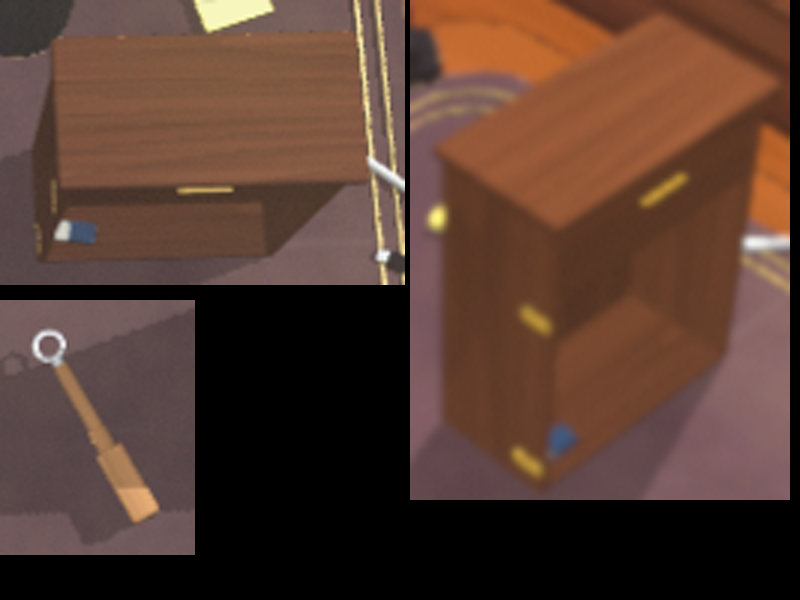

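The crop shows the roof and base corners of the cabinet clearly in both views. The brush loop is at top pixel (256,220.3) and its far end at (288.5,276.7). I'll fit both poses from these.

```bash
python3 - <<'E'
from h import *
from scipy.optimize import least_squares
ft=viewer.grab_frame("top");fs=viewer.grab_frame("scene")
def P(q,hw):
    T=[(.0625,hw,.315),(.0625,-hw,.315),(-.0715,-hw,.315),(-.0715,hw,.315),(-.0625,.125,0),(-.0625,-.125,0)]
    S=[T[3],T[0],T[2],T[1],T[4],(.0625,.125,0),T[5]]
    c,s=np.cos(q[2]),np.sin(q[2]);M=np.array([[c,-s,0],[s,c,0],[0,0,1]])
    return [np.array(X)@M.T+[q[0],q[1],0] for X in (T,S)]
ut=np.array([(362.7,152.7),(464,150.7),(467.7,200.3),(364,202.3),(358.3,227),(434.3,225)])
us=np.array([(341.3,162),(312,141.8),(397.5,125),(367,108.3),(338.3,227),(313.8,210),(383,193)])
def r(q):
    a,b=P(q,q[3]);return np.r_[(proj(ft,a)-ut).ravel(),(proj(fs,b)-us).ravel()]
o=least_squares(r,[.65,-.125,0,.125],loss="soft_l1");print(o.x,o.x[2]*57.3,r(o.x).round(1))
q=o.x;c,s=np.cos(q[2]),np.sin(q[2])
l=onz(ft,(256,220.3),.034);e=onz(ft,(288.5,276.7),.044);m=onz(ft,(277.3,254),.044)
print("loop",l,"end",e,"headfront",m,np.linalg.norm(l-e),np.degrees(np.arctan2(*(l-e)[[1,0]])))
E
```

```text
[ 0.65741089 -0.12623818 -0.00520496  0.13158789] -0.29824416585336466 [-0.4  0.1 -0.6 -0.1  0.4 -0.   0.7  0.5 -1.4  0.2  1.6  0.2  0.5 -0.4
 -1.3 -0.9  0.5 -0.1  0.2 -1.1 -1.2  1.5 -1.7 -0.4  1.   0.5]
loop [0.61936601 0.31228563 0.034     ] end [0.44006397 0.2153691  0.044     ] headfront [0.51008883 0.24770762 0.044     ] 0.20406380405441474 28.39215500481732
```

>>> {"api": "arm_command", "payload": {"motion": [[[2.3, -2.9, 0], 0], [[2.3, -2.9, 0], 0], [[2.3, -2.9, 0], 0], [[2.3, -2.9, 0], 0], [[2.3, -2.9, 0], 0], [[2.3, -2.9, 0], 0], [[2.3, -2.9, 0], 0], [[2.3, -2.9, 0], 0], [[2.3, -2.9, 0], 0], [[2.3, -2.9, 0], 0], [[2.3, -2.9, 0], 0], [[2.3, -2.9, 0], 0], [[2.3, -2.9, 0], 0], [[2.3, -2.9, 0], 0], [[2.3, -2.9, 0], 0], [[2.3, -2.9, 0], 0], [[2.3, -2.9, 0], 0], [[2.3, -2.9, 0], 0], [[0, 0, 0], -5.6], [[0, 0, 0], -5.6]], "fingers": 1}}

```text
time_s: 3.37
ee_pos: [0.404, 0.0979, 0.2313]
orientation: [0.968, 0.25, 0.0, -0.0]
wrist_force: [-1.2, 0.0, -0.4]
opening: 0.0851
finger_force: 0.0
```

```bash
cat >> h.py <<'E'
def go(target,yaw=None):
    s=sensors.state();R=Ro.from_quat(s["orientation"]);M=R.as_matrix();d=M.T@(np.array(target)-s["ee_pos"])
    y=np.degrees(np.arctan2(M[1,0],M[0,0]))
    print("t",round(s["time_s"],2),"tcp",s["ee_pos"].round(4),"yaw",y.round(2),"zaxis",M[:,2].round(3),"F",s["wrist_force"].round(2),"M",s["moment"].round(3),"open",round(s["opening"],4),"ff",round(s["finger_force"],1),"| tool d cm",(d*100).round(2),"roll",None if yaw is None else round(y-yaw,2))
E
python3 - <<'E'
from h import *
go([.453,.2225,.016],28.4)
E
```

```text
t 3.37 tcp [0.404  0.0979 0.2313] yaw 28.92 zaxis [ 0.  0. -1.] F [-1.23  0.04 -0.35] M [ 0.013 -0.027  0.035] open 0.0851 ff 0.0 | tool d cm [10.3  -8.53 21.53] roll 0.52
```

Move above the brush at about 11 cm height and look with the wrist camera.

>>> {"api": "arm_command", "payload": {"motion": [[[2, -1.7, 1.5], 0.5], [[2.1, -1.7, 1.5], 0], [[2.1, -1.7, 1.5], 0], [[2.1, -1.7, 1.5], 0], [[2, -1.7, 1.5], 0], [[0, 0, 0], 0], [[0, 0, 0], 0]]}}

```text
time_s: 3.95
ee_pos: [0.4543, 0.2196, 0.1552]
orientation: [0.97, 0.242, -0.001, 0.0]
wrist_force: [0.5, -0.1, -0.8]
opening: 0.0853
finger_force: 0.0
```

```bash
python3 - <<'E'
from h import *
f=viewer.grab_frame("wrist");save(f,"w1");print(ray(f,(320,240)))
for n,z in(("brush_head",.034),("brush_loop",.034),("brush_end",.034),("brush",0)):
    for d in viewer.place_of(n,"wrist")[:1]: print(n,d["p"],np.round(d["uv"],1),onz(f,d["uv"],z).round(4))
go([.453,.2225,.016],28.4)
E
```

```text
(array([0.52406534, 0.2557083 , 0.29908937]), array([-0.27045242, -0.13614334, -0.95308651]))
brush_head 0.97 [312.5 195. ] [0.4759 0.2382 0.034 ]
brush_end 0.58 [317.1 253.3] [0.4387 0.2149 0.034 ]
brush 0.7 [315.4 193.3] [0.472  0.2345 0.    ]
t 4.2 tcp [0.4552 0.2181 0.1572] yaw 27.82 zaxis [ 0.002  0.    -1.   ] F [ 0.53 -0.22 -0.61] M [-0.003 -0.026  0.007] open 0.0853 ff 0.0 | tool d cm [-1.000e-02 -4.900e-01  1.412e+01] roll -0.58
```

View pics/w1.png

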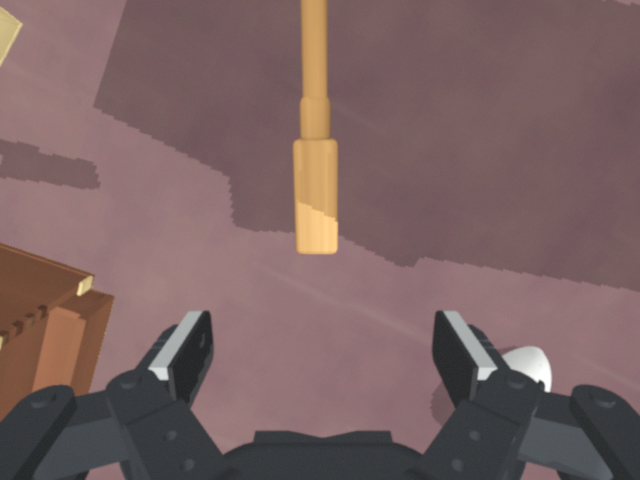

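The wrist view shows the brush head centred at (316,196), its end at (317,252) and the handle running up to (314,10). The gripper is well aligned.

```bash
python3 - <<'E'
from h import *
f=viewer.grab_frame("wrist")
e=onz(f,(317,253),.044);h=onz(f,(314.5,20),.0405);m=onz(f,(315.5,140),.044)
print(e,m,h,np.degrees(np.arctan2(*(h-e)[[1,0]])),np.linalg.norm(m-e))
u=(h-e)[:2]/np.linalg.norm((h-e)[:2]);print("grasp",e[:2]+u*.015,"head",e[:2]+u*.04);go([*(e[:2]+u*.015),.016])
E
```

```text
[0.44271497 0.21498245 0.044     ] [0.51202442 0.25226238 0.044     ] [0.57366924 0.28506288 0.0405    ] 28.153547927073884 0.0786993833257566
grasp [0.45594026 0.22205999] head [0.47798242 0.23385589]
t 4.25 tcp [0.4552 0.2181 0.1572] yaw 27.81 zaxis [ 0.002  0.    -1.   ] F [ 0.65 -0.21  0.11] M [ 0.054 -0.023  0.063] open 0.0856 ff 0.0 | tool d cm [ 0.23 -0.32 14.12] roll None
```

>>> {"api": "arm_command", "payload": {"motion": [[[0.2, -0.3, 0], -7], [[0, 0, 0.4], -7], [[0, 0, 0.4], -7], [[0, 0, 0.4], -7], [[0, 0, 0.4], -7], [[0, 0, 0.4], -7], [[0, 0, 0.4], -7], [[0, 0, 0.4], -7], [[0, 0, 0.4], -7], [[0, 0, 0.4], -7], [[0, 0, 0.4], -7], [[0, 0, 0.4], -7], [[0, 0, 0.4], -7], [[0, 0, 0.4], -7], [[0, 0, 0.4], -7], [[0, 0, 0.4], -7], [[0, 0, 0.4], -7], [[0, 0, 0.4], -7], [[0, 0, 0.4], -7], [[0, 0, 0.4], -7]]}}

```text
time_s: 5.92
ee_pos: [0.4557, 0.2219, 0.0808]
orientation: [0.103, 0.995, 0.0, 0.001]
wrist_force: [-0.1, -1.6, -0.1]
opening: 0.0853
finger_force: 0.0
```

>>> {"api": "arm_command", "payload": {"motion": [[[0, 0, 0], -7], [[0, 0, 0], -7], [[0, 0, 0], -7], [[0, 0, 0], -7], [[0, 0, 0], -7], [[0, 0, 0], -5.3], [[0, 0, 0], 0], [[0, 0, 0], 0]]}}

```text
time_s: 6.58
ee_pos: [0.4556, 0.2221, 0.0809]
orientation: [-0.242, 0.97, -0.0, 0.001]
wrist_force: [-0.1, 0.7, 0.2]
opening: 0.0853
finger_force: 0.0
```

```bash
python3 - <<'E'
from h import *
go([.456,.222,.016],-151.85); print(sensors.state()["joint_pos"])
E
```

```text
t 6.58 tcp [0.4556 0.2221 0.0809] yaw -152.04 zaxis [ 0.001  0.    -1.   ] F [-0.11  0.69  0.2 ] M [-0.039  0.027  0.063] open 0.0853 ff 0.0 | tool d cm [-0.02 -0.02  6.49] roll -0.19
[ 2.33171096e-01  3.38106862e-01  1.83459649e+00 -2.53462222e-05
  9.67866026e-01 -1.82565980e+00]
```

>>> {"api": "arm_command", "payload": {"motion": [[[0, 0, 1.5], 0], [[0, 0, 1.5], 0], [[0, 0, 1.5], 0], [[0, 0, 1.3], 0], [[0, 0, 0.7], 0], [[0, 0, 0], 0]]}}

```text
time_s: 7.08
ee_pos: [0.4543, 0.222, 0.0141]
orientation: [-0.242, 0.97, 0.0, -0.001]
wrist_force: [-1.4, -1.0, 0.8]
opening: 0.0853
finger_force: 0.0
```

>>> {"api": "arm_command", "payload": {"motion": [[[0, 0, 0], 0], [[0, 0, 0], 0], [[0, 0, 0], 0], [[0, 0, 0], 0], [[0, 0, 0], 0], [[0, 0, 0], 0], [[0, 0, 0], 0], [[0, 0, 0], 0], [[0, 0, 0], 0], [[0, 0, 0], 0]], "fingers": -1, "squeeze": 60}}

```text
time_s: 7.92
ee_pos: [0.4558, 0.2227, 0.0162]
orientation: [-0.243, 0.97, 0.0, 0.001]
wrist_force: [-1.1, -0.2, 6.7]
opening: 0.029
finger_force: 59.2
```

```bash
python3 - <<'E'
from h import *
go([.456,.222,.016],-151.85)
E
```

```text
t 7.92 tcp [0.4558 0.2227 0.0162] yaw -151.83 zaxis [ 0.001  0.    -1.   ] F [-1.14 -0.22  6.7 ] M [-0.039  0.17  -0.013] open 0.029 ff 59.2 | tool d cm [ 0.02 -0.07  0.02] roll 0.02
```

>>> {"api": "arm_command", "payload": {"motion": [[[0, 0, -1], 0], [[0, 0, -2], 0], [[0, 0, -3], 0], [[1, -0.8, -3.5], 0], [[1.5, -1, -3.5], 0], [[2, -1.5, -3.5], 0], [[2, -1.5, -3.5], 0], [[2, -1.5, -3.5], 0], [[2, -1.5, -3.5], 0], [[2, -1.5, -3.5], 0], [[2, -1.5, -1.5], 0], [[2.5, -2, 0], 0], [[2.5, -2, 0], 0], [[0, 0, 0], 7], [[0, 0, 0], 7], [[0, 0, 0], 7], [[0, 0, 0], 7.1], [[0, -3, 0], 0], [[0, -3, 0], 0], [[0, -2.5, 0], 0]]}}

```text
time_s: 9.58
ee_pos: [0.3544, -0.0823, 0.3303]
orientation: [-0.001, 1.0, -0.0, 0.0]
wrist_force: [0.2, -0.3, -1.2]
opening: 0.0289
finger_force: 59.2
```

```bash
python3 - <<'E'
from h import *
go([.496,-.126,.336],180)
f=viewer.grab_frame("scene");save(f,"s2");g=viewer.grab_frame("top")
for n in("brush_head","brush_loop","brush_end"):
  for c,F in(("scene",f),("top",g)):
    for d in viewer.place_of(n,c)[:1]: print(n,c,d["p"],np.round(d["uv"],1),onz(F,d["uv"],.354).round(3))
go([.496,-.126,.336],180)
E
```

```text
t 9.58 tcp [ 0.3544 -0.0823  0.3303] yaw -179.85 zaxis [ 0.    -0.001 -1.   ] F [ 0.21 -0.28 -1.22] M [ 0.009  0.049 -0.025] open 0.0289 ff 59.2 | tool d cm [-14.15  -4.41  -0.56] roll -359.85
brush_head scene 0.76 [420.7 174.4] [ 0.367 -0.082  0.354]
brush_head top 0.75 [407.8 283.8] [ 0.374 -0.082  0.354]
brush_loop scene 0.57 [372.6 144.1] [ 0.548 -0.084  0.354]
brush_loop top 0.7 [398.7 211.3] [ 0.552 -0.072  0.354]
brush_end scene 0.73 [430.4 183.2] [ 0.327 -0.073  0.354]
t 9.98 tcp [ 0.3549 -0.0806  0.33  ] yaw -179.85 zaxis [ 0.  0. -1.] F [ 0.21 -0.34 -1.9 ] M [0.064 0.045 0.007] open 0.0294 ff 59.3 | tool d cm [-14.1   -4.58  -0.6 ] roll -359.85
```

View pics/s2.png

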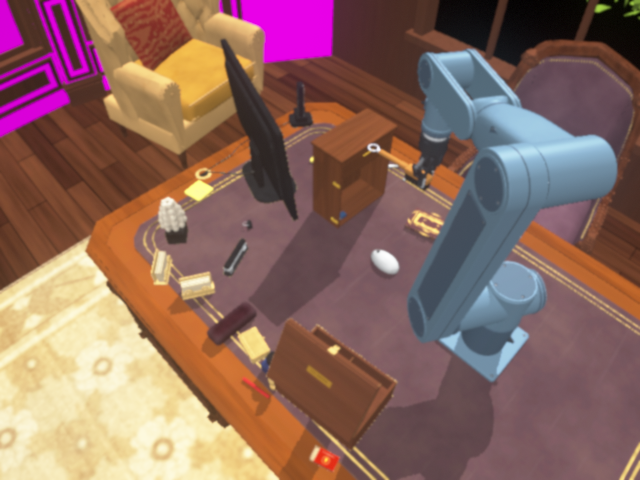

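The brush is held level. Its loop is at (373,148), in front of the cabinet roof. Next: over the roof edge, then tilt it there with a light grip.

>>> {"api": "arm_command", "payload": {"motion": [[[-2, -0.9, 0], 0], [[-3, -0.9, 0], 0], [[-3, -0.9, 0], 0], [[-3, -0.9, 0], 0], [[-3, -0.9, 0.5], 0], [[0, 0, 1], 0], [[0, 0, 0.5], 0], [[0, 0, 0], 0]]}}

```text
time_s: 10.65
ee_pos: [0.494, -0.125, 0.308]
orientation: [-0.001, 1.0, 0.001, -0.002]
wrist_force: [-0.9, -0.6, -1.5]
opening: 0.0292
finger_force: 59.4
```

>>> {"api": "arm_command", "payload": {"motion": [[[0, 0, 0], 0], [[0, 0, 0], 0], [[0, 0, 0.5], 0], [[0, 0, 0.5], 0], [[0, 0, 0.5], 0], [[0, 0, 0.3], 0]], "squeeze": 20}}

```text
time_s: 11.15
ee_pos: [0.495, -0.1261, 0.2924]
orientation: [-0.001, 1.0, -0.0, 0.001]
wrist_force: [-2.5, 1.1, 5.1]
opening: 0.0288
finger_force: 58.8
```

```bash
python3 - <<'E'
from h import *
go([.496,-.126,.235])
E
```

```text
t 11.15 tcp [ 0.495  -0.1261  0.2924] yaw -179.91 zaxis [ 0.002 -0.    -1.   ] F [-2.52  1.1   5.13] M [ 0.274 -0.169  0.159] open 0.0288 ff 58.8 | tool d cm [-0.09  0.01  5.74] roll None
```

>>> {"api": "arm_command", "payload": {"motion": [[[0, 0, 0], 0], [[0, 0, 0], 0]], "fingers": -1, "squeeze": 20}}

```text
time_s: 11.32
ee_pos: [0.495, -0.1261, 0.2922]
orientation: [-0.001, 1.0, 0.0, 0.0]
wrist_force: [-2.4, 1.8, 3.1]
opening: 0.0291
finger_force: 58.7
```

```bash
python3 - <<'E'
from h import *
go([.496,-.126,.235])
g=viewer.grab_frame("scene")
for n in("brush_head","brush_loop","brush_end"):
    for d in viewer.place_of(n,"scene")[:1]:
        c,r=ray(g,d["uv"]); print(n,d["p"],np.round(d["uv"],1),(c+r*(-.126-c[1])/r[1]).round(3))
save(g,"s3")
E
```

```text
t 11.32 tcp [ 0.495  -0.1261  0.2922] yaw -179.91 zaxis [ 0.001  0.    -1.   ] F [-2.39  1.8   3.07] M [ 0.331 -0.078  0.216] open 0.0291 ff 58.7 | tool d cm [-0.1   0.    5.72] roll None
brush_head 0.71 [389.4 153.6] [ 0.512 -0.126  0.315]
brush_loop 0.96 [346.7 125.9] [ 0.691 -0.126  0.321]
brush_end 0.74 [399.9 160. ] [ 0.471 -0.126  0.315]
```

>>> {"api": "arm_command", "payload": {"motion": [[[0, 0, 0.4], 0], [[0, 0, 0.4], 0], [[0, 0, 0.4], 0], [[0, 0, 0.4], 0], [[0, 0, 0.4], 0]]}}

```text
time_s: 11.93
ee_pos: [0.4967, -0.1268, 0.2727]
orientation: [-0.001, 1.0, -0.001, 0.002]
wrist_force: [1.0, 1.0, 5.3]
opening: 0.0291
finger_force: 60.6
```

```bash
cat >> h.py <<'E'
def look(y=-.126):
    g=viewer.grab_frame("scene");P={}
    for n in("brush_head","brush_loop","brush_end"):
        for d in viewer.place_of(n,"scene")[:1]:
            c,r=ray(g,d["uv"]);P[n]=(c+r*(y-c[1])/r[1]);print(n,round(d["p"],2),np.round(d["uv"],1),P[n].round(3))
    if "brush_loop" in P and "brush_head" in P:
        v=P["brush_loop"]-P["brush_head"];print("tilt",np.degrees(np.arctan2(v[2],v[0])),np.linalg.norm(v))
    return g
E
python3 - <<'E'
from h import *
go([.496,-.126,.235]);look()
E
```

```text
t 11.93 tcp [ 0.4967 -0.1268  0.2727] yaw -179.93 zaxis [ 0.004 -0.001 -1.   ] F [1.   1.01 5.31] M [ 0.187 -0.679  0.049] open 0.0291 ff 60.6 | tool d cm [0.08 0.08 3.77] roll None
brush_head 0.88 [385.4 157.3] [ 0.525 -0.126  0.292]
brush_loop 0.66 [348.4 119.1] [ 0.685 -0.126  0.35 ]
brush_end 0.6 [398.2 163.4] [ 0.475 -0.126  0.299]
tilt 19.84292779136438 0.17057166162458126
```

>>> {"api": "arm_command", "payload": {"motion": [[[0, 0, 0.4], 0], [[0, 0, 0.4], 0], [[0, 0, 0.4], 0], [[0, 0, 0.4], 0], [[0, 0, 0.4], 0], [[0, 0, 0.4], 0], [[0, 0, 0.4], 0], [[0, 0, 0.4], 0], [[0, 0, 0.3], 0]]}}

```text
time_s: 12.88
ee_pos: [0.4953, -0.1269, 0.2371]
orientation: [-0.0, 1.0, -0.0, 0.0]
wrist_force: [-1.3, 0.2, 6.5]
opening: 0.0292
finger_force: 65.5
```

```bash
python3 - <<'E'
from h import *
go([.496,-.126,.235]);g=look();go([.496,-.126,.235])
cv2.imwrite("pics/c4.png",cv2.resize(g["frame"][90:210,300:460,::-1],None,fx=5,fy=5,interpolation=2))
E
```

```text
t 12.88 tcp [ 0.4953 -0.1269  0.2371] yaw -179.95 zaxis [ 0.001 -0.001 -1.   ] F [-1.34  0.2   6.52] M [-0.001 -0.617  0.032] open 0.0292 ff 65.5 | tool d cm [-0.07  0.09  0.21] roll None
brush_loop 0.68 [359.4 118.4] [ 0.641 -0.126  0.376]
brush_end 0.92 [395.2 175.2] [ 0.479 -0.126  0.248]
t 13.08 tcp [ 0.4947 -0.1266  0.2368] yaw -179.95 zaxis [-0.001 -0.    -1.   ] F [-1.54 -1.36  2.94] M [-0.044 -0.173 -0.062] open 0.029 ff 65.1 | tool d cm [-0.13  0.06  0.18] roll None
```

View pics/c4.png

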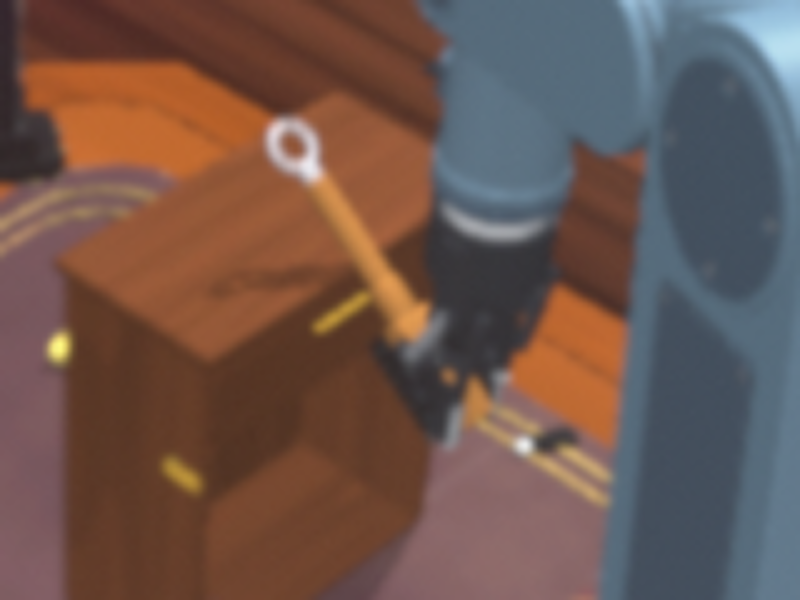

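The crop shows the brush tilted about 38°, with the loop at (293,145) in the crop and the handle on the roof edge. Now back off, lower and enter under the board.

>>> {"api": "arm_command", "payload": {"motion": [[[2, 0, 0], 0], [[3, 0, 0], 0], [[3, 0, 0], 0], [[1.5, 0, 0], 0], [[0, -1.3, 2], 0], [[0, -1.3, 3], 0], [[0, -1.3, 3], 0], [[0, -1.3, 3], 0], [[0, -1.3, 3], 0], [[0, -1.2, 3], 0], [[0, 0, 0.7], 0], [[0, 0, 0], 0], [[0, 0, 0], 0]]}}

```text
time_s: 14.17
ee_pos: [0.3998, -0.2028, 0.0598]
orientation: [-0.001, 1.0, 0.001, -0.001]
wrist_force: [0.3, 0.1, -0.5]
opening: 0.0292
finger_force: 64.2
```

```bash
python3 - <<'E'
from h import *
go([.513,-.203,.060],-179.99);look(-.203)
E
```

```text
t 14.17 tcp [ 0.3998 -0.2028  0.0598] yaw -179.94 zaxis [-0.002  0.002 -1.   ] F [ 0.31  0.07 -0.52] M [-0.006  0.084 -0.02 ] open 0.0292 ff 64.2 | tool d cm [-11.32  -0.03  -0.04] roll 0.05
brush_head 0.56 [416.9 208. ] [ 0.42  -0.203  0.089]
brush_loop 0.72 [390.1 167. ] [ 0.554 -0.203  0.187]
brush_end 0.64 [424.4 218. ] [ 0.384 -0.203  0.067]
tilt 36.297679537351435 0.16556552791834842
```

```bash
cat >> h.py <<'E'
def tri2(n):
    U=[]
    for c in("scene","top"):
        f=viewer.grab_frame(c);d=viewer.place_of(n,c)
        if not d: return None
        U.append((*ray(f,d[0]["uv"]),d[0]["p"]))
    (a,d,p),(b,e,q)=U;s=np.linalg.lstsq(np.c_[d,-e],b-a,rcond=None)[0]
    x,y=a+d*s[0],b+e*s[1];return ((x+y)/2).round(4),np.linalg.norm(x-y).round(4),p,q
E
python3 - <<'E'
from h import *
for n in("brush_loop","brush_head","brush_end"):print(n,tri2(n))
E
```

```text
brush_loop (array([ 0.5497, -0.1927,  0.2067]), np.float64(0.0118), 0.63, 0.53)
brush_head (array([ 0.5355, -0.2716,  0.0118]), np.float64(0.1366), 0.6, 0.71)
brush_end None
```

>>> {"api": "arm_command", "payload": {"motion": [[[-2, 0, 0], 0], [[-2.5, 0, 0], 0], [[-2.5, 0, 0], 0], [[-2.3, 0, 0], 0], [[-1.3, 0, 0], 0], [[0, 0, 0], 0]]}}

```text
time_s: 15.47
ee_pos: [0.5091, -0.2038, 0.0599]
orientation: [-0.001, 1.0, -0.001, 0.001]
wrist_force: [1.1, 0.6, -1.8]
opening: 0.0292
finger_force: 64.3
```

```bash
python3 - <<'E'
from h import *
go([.524,-.203,.115])
E
```

```text
t 15.47 tcp [ 0.5091 -0.2038  0.0599] yaw -179.86 zaxis [ 0.002 -0.001 -1.   ] F [ 1.14  0.61 -1.84] M [-0.021  0.04   0.004] open 0.0292 ff 64.3 | tool d cm [-1.51  0.07 -5.51] roll None
```

>>> {"api": "arm_command", "payload": {"motion": [[[-0.5, 0, -1], 0], [[-0.5, 0, -1.5], 0], [[-0.5, 0, -1.5], 0], [[0, 0, -1], 0], [[0, 0, -0.5], 0], [[0, 0, 0], 0], [[0, 0, 0], 0]]}}

```text
time_s: 16.05
ee_pos: [0.5204, -0.2032, 0.1145]
orientation: [-0.001, 1.0, 0.0, -0.0]
wrist_force: [0.4, 0.5, -1.1]
opening: 0.0296
finger_force: 64.3
```

>>> {"api": "arm_command", "payload": {"motion": [[[0, 0.3, 0], 0], [[0, 0.3, 0], 0], [[0, 0.3, 0], 0], [[0, 0.3, 0], 0], [[0, 0.3, 0], 0], [[0, 0.3, 0], 0]]}}

```text
time_s: 16.55
ee_pos: [0.5211, -0.1848, 0.1147]
orientation: [-0.001, 1.0, 0.0, -0.0]
wrist_force: [0.4, 0.4, -2.2]
opening: 0.029
finger_force: 64.3
```

```bash
python3 - <<'E'
from h import *
go([.524,-.203,.115])
E
```

```text
t 16.55 tcp [ 0.5211 -0.1848  0.1147] yaw -179.91 zaxis [-0.  0. -1.] F [ 0.39  0.39 -2.16] M [ 0.026  0.033 -0.013] open 0.029 ff 64.3 | tool d cm [-0.29 -1.82 -0.03] roll None
```

>>> {"api": "arm_command", "payload": {"motion": [[[0, 0.3, 0], 0], [[0, 0.3, 0], 0], [[0, 0.3, 0], 0], [[0, 0.3, 0], 0]]}}

```text
time_s: 16.88
ee_pos: [0.5212, -0.173, 0.1149]
orientation: [-0.001, 1.0, -0.0, 0.0]
wrist_force: [-0.3, 0.3, -1.5]
opening: 0.0296
finger_force: 64.3
```

```bash
python3 - <<'E'
from h import *
go([.524,-.203,.115])
E
```

```text
t 16.88 tcp [ 0.5212 -0.173   0.1149] yaw -179.92 zaxis [ 0. -0. -1.] F [-0.26  0.29 -1.54] M [-0.002  0.054 -0.01 ] open 0.0296 ff 64.3 | tool d cm [-0.28 -3.   -0.01] roll None
```

>>> {"api": "arm_command", "payload": {"motion": [[[0, 0.3, 0], 0], [[0, 0.3, 0], 0], [[0, 0.3, 0], 0]]}}

```text
time_s: 17.13
ee_pos: [0.5212, -0.164, 0.1149]
orientation: [-0.001, 1.0, -0.0, 0.0]
wrist_force: [-0.4, 0.6, -1.3]
opening: 0.029
finger_force: 64.3
```

```bash
python3 -c "
from h import *
go([.524,-.203,.115])"
```

```text
t 17.13 tcp [ 0.5212 -0.164   0.1149] yaw -179.92 zaxis [ 0. -0. -1.] F [-0.37  0.64 -1.31] M [ 0.004  0.057 -0.059] open 0.029 ff 64.3 | tool d cm [-0.28 -3.9  -0.01] roll None
```

>>> {"api": "arm_command", "payload": {"motion": [[[0, 0.3, 0], 0], [[0, 0.3, 0], 0]]}}

```text
time_s: 17.3
ee_pos: [0.5212, -0.158, 0.1149]
orientation: [-0.001, 1.0, -0.0, 0.0]
wrist_force: [0.1, -0.5, -0.7]
opening: 0.0289
finger_force: 64.3
```

```bash
python3 -c "
from h import *
go([.524,-.203,.115])"
```

```text
t 17.3 tcp [ 0.5212 -0.158   0.1149] yaw -179.92 zaxis [ 0. -0. -1.] F [ 0.1  -0.49 -0.7 ] M [0.012 0.052 0.065] open 0.0289 ff 64.3 | tool d cm [-0.28 -4.5  -0.01] roll None
```

>>> {"api": "arm_command", "payload": {"motion": [[[0, 0.3, 0], 0], [[0, 0.3, 0], 0]]}}

```text
time_s: 17.47
ee_pos: [0.521, -0.1534, 0.1148]
orientation: [0.001, 1.0, -0.001, -0.0]
wrist_force: [-2.8, -11.9, -2.5]
opening: 0.0291
finger_force: 66.0
```

```bash
python3 -c "
from h import *
go([.524,-.203,.115])"
```

```text
t 17.47 tcp [ 0.521  -0.1534  0.1148] yaw 179.92 zaxis [-0.    -0.002 -1.   ] F [ -2.78 -11.86  -2.51] M [-0.514  0.464 -1.864] open 0.0291 ff 66.0 | tool d cm [-0.31 -4.96 -0.01] roll None
```

>>> {"api": "arm_command", "payload": {"motion": [[[0, 0.3, 0], 0], [[0, 0.3, 0], 0]]}}

```text
time_s: 17.63
ee_pos: [0.5219, -0.1491, 0.1155]
orientation: [0.002, 1.0, -0.002, 0.001]
wrist_force: [-1.0, -17.1, -0.9]
opening: 0.0294
finger_force: 78.2
```

```bash
python3 -c "
from h import *
go([.524,-.203,.115])"
```

```text
t 17.63 tcp [ 0.5219 -0.1491  0.1155] yaw 179.77 zaxis [ 0.002 -0.004 -1.   ] F [ -0.96 -17.05  -0.94] M [-0.7    0.148 -2.466] open 0.0294 ff 78.2 | tool d cm [-0.23 -5.39  0.07] roll None
```

>>> {"api": "arm_command", "payload": {"motion": [[[0, 0.3, 0], 0], [[0, 0.3, 0], 0]]}}

```text
time_s: 17.8
ee_pos: [0.523, -0.1441, 0.1161]
orientation: [0.003, 1.0, -0.002, 0.003]
wrist_force: [0.2, -18.6, -0.2]
opening: 0.0289
finger_force: 96.7
```

```bash
python3 -c "
from h import *
go([.524,-.203,.115])"
```

```text
t 17.8 tcp [ 0.523  -0.1441  0.1161] yaw 179.69 zaxis [ 0.005 -0.005 -1.   ] F [  0.23 -18.64  -0.15] M [-0.759 -0.173 -2.927] open 0.0289 ff 96.7 | tool d cm [-0.13 -5.89  0.14] roll None
```

Contact with the hook, but my batching overshot and pressed harder than intended. I'll back off and touch again in single fine steps.

>>> {"api": "arm_command", "payload": {"motion": [[[0, -0.6, 0], 0], [[0, -0.6, 0], 0], [[0, 0, 0], 0], [[0, 0, 0], 0]]}}

```text
time_s: 18.13
ee_pos: [0.5209, -0.1522, 0.1147]
orientation: [-0.0, 1.0, 0.0, -0.0]
wrist_force: [0.8, -2.2, -0.9]
opening: 0.0289
finger_force: 68.3
```

```bash
python3 -c "
from h import *
go([.524,-.203,.115]);g=look(-.15);save(g,'s5')"
```

```text
t 18.13 tcp [ 0.5209 -0.1522  0.1147] yaw -179.95 zaxis [-0.     0.001 -1.   ] F [ 0.83 -2.22 -0.86] M [-0.068 -0.071 -0.205] open 0.0289 ff 68.3 | tool d cm [-0.31 -5.08 -0.03] roll None
brush_head 0.57 [390.3 194.4] [ 0.5   -0.15   0.132]
brush_end 0.46 [390.2 195. ] [ 0.5   -0.15   0.129]
```

>>> {"api": "arm_command", "payload": {"motion": [[[0, 0.2, 0], 0], [[0, 0, 0], 0]]}}

```text
time_s: 18.5
ee_pos: [0.5209, -0.1503, 0.1147]
orientation: [-0.0, 1.0, -0.0, -0.0]
wrist_force: [-1.6, -5.7, -1.9]
opening: 0.0293
finger_force: 73.1
```

```bash
python3 -c "
from h import *
go([.524,-.203,.115])"
```

```text
t 18.5 tcp [ 0.5209 -0.1503  0.1147] yaw -179.98 zaxis [-0. -0. -1.] F [-1.56 -5.73 -1.88] M [-0.207  0.179 -0.85 ] open 0.0293 ff 73.1 | tool d cm [-0.31 -5.27 -0.03] roll None
```

>>> {"api": "arm_command", "payload": {"motion": [[[0, -0.6, 0], 0], [[0, 0, 1.1], 0], [[1.2, 0, 0], 0], [[1.1, 0, 0], 0], [[0, 1.1, 0], 0], [[0, 1.1, 0], 0], [[0, 0, 0], 0], [[0, 0, 0], 0]]}}

```text
time_s: 19.17
ee_pos: [0.4986, -0.1332, 0.1038]
orientation: [-0.002, 1.0, 0.0, 0.0]
wrist_force: [0.6, 0.7, -1.6]
opening: 0.0286
finger_force: 67.4
```

```bash
python3 -c "
from h import *
go([.508,-.134,.104])"
```

```text
t 19.17 tcp [ 0.4986 -0.1332  0.1038] yaw -179.8 zaxis [ 0.  0. -1.] F [ 0.6   0.66 -1.6 ] M [ 0.038  0.045 -0.042] open 0.0286 ff 67.4 | tool d cm [-0.94 -0.08 -0.02] roll None
```

>>> {"api": "arm_command", "payload": {"motion": [[[-0.3, 0, 0], 0], [[-0.2, 0, 0], 0]]}}

```text
time_s: 19.33
ee_pos: [0.504, -0.1344, 0.104]
orientation: [-0.001, 1.0, -0.0, 0.0]
wrist_force: [-0.5, -0.3, -2.0]
opening: 0.0294
finger_force: 67.4
```

```bash
python3 -c "
from h import *
go([.508,-.134,.104])"
```

```text
t 19.33 tcp [ 0.504  -0.1344  0.104 ] yaw -179.89 zaxis [ 0.001 -0.    -1.   ] F [-0.47 -0.26 -1.99] M [0.034 0.1   0.041] open 0.0294 ff 67.4 | tool d cm [-0.4   0.04 -0.  ] roll None
```

>>> {"api": "arm_command", "payload": {"motion": [[[-0.2, 0, 0], 0], [[0, 0, 0], 0]]}}

```text
time_s: 19.5
ee_pos: [0.5049, -0.1344, 0.1034]
orientation: [-0.001, 1.0, 0.0, -0.001]
wrist_force: [-2.5, -0.3, -1.4]
opening: 0.029
finger_force: 67.5
```

```bash
python3 -c "
from h import *
go([.508,-.134,.104])"
```

```text
t 19.5 tcp [ 0.5049 -0.1344  0.1034] yaw -179.93 zaxis [-0.001  0.    -1.   ] F [-2.54 -0.34 -1.36] M [ 0.001  0.223 -0.036] open 0.029 ff 67.5 | tool d cm [-0.31  0.03 -0.06] roll None
```

The hook tip's front is at TCP x ≈ 0.505. At this tilt the handle would only just clear the board on the way over the tip. I'll go back to the roof edge and tilt the brush to about 42°.

>>> {"api": "arm_command", "payload": {"motion": [[[0.5, 0, 0], 0], [[0, 0, 1.5], 0], [[0, 0, 1.8], 0], [[0, 0, 1], 0], [[2, 0, 0], 0], [[3, 0, 0], 0], [[3, 0, 0], 0], [[2, 0, 0], 0], [[0, 0.1, -3], 0], [[0, 0.1, -4], 0], [[0, 0.1, -4], 0], [[0, 0.1, -4], 0], [[0, 0.1, -4], 0], [[-2, 0, -1], 0], [[-3, 0, 0], 0], [[-3, 0, 0], 0], [[-1.5, 0, 0], 0], [[0, 0, 0], 0]]}}

```text
time_s: 21.0
ee_pos: [0.4977, -0.1296, 0.2607]
orientation: [-0.001, 1.0, -0.0, 0.001]
wrist_force: [0.5, -0.0, -1.4]
opening: 0.0292
finger_force: 67.5
```

```bash
python3 -c "
from h import *
go([.495,-.128,.224])"
```

```text
t 21.0 tcp [ 0.4977 -0.1296  0.2607] yaw -179.87 zaxis [ 0.002 -0.    -1.   ] F [ 0.5  -0.03 -1.35] M [ 0.031  0.019 -0.027] open 0.0292 ff 67.5 | tool d cm [0.28 0.16 3.67] roll None
```

>>> {"api": "arm_command", "payload": {"motion": [[[0, 0, 1], 0], [[0, 0, 0.7], 0], [[0, 0, 0.4], 0], [[0, 0, 0.4], 0], [[0, 0, 0.4], 0], [[0, 0, 0.4], 0], [[0, 0, 0.4], 0], [[0, 0, 0], 0]]}}

```text
time_s: 21.67
ee_pos: [0.4951, -0.1297, 0.2242]
orientation: [-0.0, 1.0, -0.0, 0.001]
wrist_force: [-2.7, -1.4, 2.5]
opening: 0.0289
finger_force: 66.3
```

```bash
python3 -c "
from h import *
go([.495,-.128,.224]);g=look(-.132);
v=[];print(tri2('brush_loop'));go([.495,-.128,.224])
cv2.imwrite('pics/c6.png',cv2.resize(g['frame'][90:210,300:460,::-1],None,fx=5,fy=5,interpolation=2))"
```

```text
t 21.67 tcp [ 0.4951 -0.1297  0.2242] yaw -179.96 zaxis [ 0.001 -0.001 -1.   ] F [-2.72 -1.41  2.52] M [-0.07  -0.229 -0.089] open 0.0289 ff 66.3 | tool d cm [0.01 0.17 0.02] roll None
brush_head 0.76 [390.  164.4] [ 0.508 -0.132  0.27 ]
brush_loop 0.81 [361.3 118.9] [ 0.638 -0.132  0.373]
brush_end 0.91 [393.8 178.8] [ 0.485 -0.132  0.225]
tilt 38.18695779878148 0.16580281773749628
(array([ 0.6434, -0.1274,  0.3705]), np.float64(0.0057), 0.67, 0.64)
t 22.07 tcp [ 0.4951 -0.1296  0.2241] yaw -179.94 zaxis [ 0. -0. -1.] F [-3.46 -2.05  4.48] M [-0.131 -0.148 -0.207] open 0.0292 ff 66.3 | tool d cm [0.01 0.16 0.01] roll None
```

View pics/c6.png

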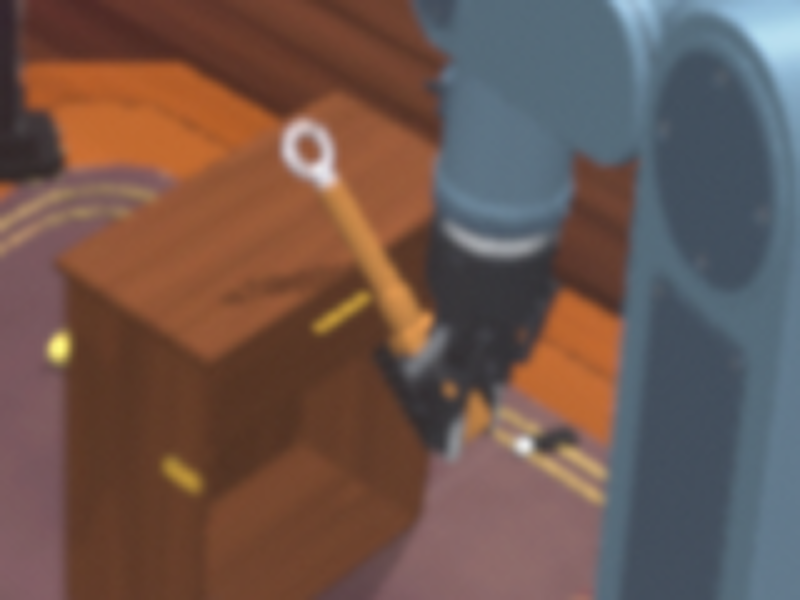

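The crop shows the loop at (308,150) and a tilt of about 42°. Re-entering now.

>>> {"api": "arm_command", "payload": {"motion": [[[2, 0, 0], 0], [[3, 0, 0], 0], [[3, 0, 0], 0], [[1.5, 0, 0], 0], [[0, -0.4, 2], 0], [[0, 0, 3], 0], [[0, 0, 3], 0], [[0, 0, 3], 0], [[0, 0, 3], 0], [[0, 0, 2.4], 0], [[0, 0, 1], 0], [[-2, 0, 0], 0], [[-3, 0, 0], 0], [[-3, 0, 0], 0], [[-2.3, 0, 0], 0], [[-0.5, 0, 0], 0], [[0, 0, 0], 0], [[0, 0, 0], 0]]}}

```text
time_s: 23.57
ee_pos: [0.5069, -0.1325, 0.0489]
orientation: [-0.001, 1.0, 0.001, -0.001]
wrist_force: [0.3, -0.2, -2.1]
opening: 0.0289
finger_force: 65.5
```

```bash
python3 -c "
from h import *
go([.508,-.134,.050])"
```

```text
t 23.57 tcp [ 0.5069 -0.1325  0.0489] yaw -179.88 zaxis [-0.002  0.001 -1.   ] F [ 0.32 -0.17 -2.05] M [ 0.03   0.046 -0.009] open 0.0289 ff 65.5 | tool d cm [-0.11 -0.15 -0.11] roll None
```

>>> {"api": "arm_command", "payload": {"motion": [[[0, 0, -1.5], 0], [[0, 0, -1.5], 0], [[0, 0, -1.3], 0], [[-0.1, 0, -0.8], 0], [[0, 0, 0], 0]]}}

```text
time_s: 23.98
ee_pos: [0.5091, -0.1336, 0.1024]
orientation: [-0.0, 1.0, -0.001, 0.001]
wrist_force: [-1.0, 0.7, -1.1]
opening: 0.0288
finger_force: 65.4
```

```bash
python3 -c "
from h import *
go([.516,-.134,.110])"
```

```text
t 23.98 tcp [ 0.5091 -0.1336  0.1024] yaw -179.95 zaxis [ 0.002 -0.001 -1.   ] F [-0.95  0.7  -1.06] M [-0.037  0.039  0.007] open 0.0288 ff 65.4 | tool d cm [-0.69 -0.04 -0.76] roll None
```

>>> {"api": "arm_command", "payload": {"motion": [[[-0.4, 0, -0.4], 0], [[-0.3, 0, -0.4], 0], [[0, 0, 0], 0]]}}

```text
time_s: 24.23
ee_pos: [0.5168, -0.1335, 0.1091]
orientation: [-0.001, 1.0, -0.0, 0.0]
wrist_force: [1.4, -0.3, -1.0]
opening: 0.0291
finger_force: 65.4
```

```bash
python3 -c "
from h import *
go([.529,-.134,.110])"
```

```text
t 24.23 tcp [ 0.5168 -0.1335  0.1091] yaw -179.93 zaxis [ 0.001 -0.    -1.   ] F [ 1.43 -0.33 -0.98] M [ 0.021  0.071 -0.008] open 0.0291 ff 65.4 | tool d cm [-1.22 -0.06 -0.09] roll None
```

>>> {"api": "arm_command", "payload": {"motion": [[[-0.4, 0, -0.1], 0], [[-0.4, 0, 0], 0], [[-0.4, 0, 0], 0], [[0, 0, 0], 0]]}}

```text
time_s: 24.57
ee_pos: [0.529, -0.1334, 0.1095]
orientation: [-0.001, 1.0, 0.0, 0.0]
wrist_force: [0.5, -0.0, -1.4]
opening: 0.0294
finger_force: 65.4
```

```bash
python3 -c "
from h import *
go([.529,-.134,.110])"
```

```text
t 24.57 tcp [ 0.529  -0.1334  0.1095] yaw -179.91 zaxis [ 0.  0. -1.] F [ 0.51 -0.02 -1.41] M [-0.01   0.104  0.039] open 0.0294 ff 65.4 | tool d cm [-0.   -0.06 -0.05] roll None
```

Over the tip with no contact. Now lower gently.

>>> {"api": "arm_command", "payload": {"motion": [[[0, 0, 0.3], 0], [[0, 0, 0.3], 0], [[0, 0, 0.3], 0], [[0, 0, 0], 0]]}}

```text
time_s: 24.9
ee_pos: [0.5274, -0.133, 0.0999]
orientation: [-0.001, 1.0, 0.0, -0.001]
wrist_force: [-0.6, 0.3, -0.9]
opening: 0.0291
finger_force: 65.4
```

```bash
python3 -c "
from h import *
go([.529,-.134,.094])"
```

```text
t 24.9 tcp [ 0.5274 -0.133   0.0999] yaw -179.93 zaxis [-0.002  0.001 -1.   ] F [-0.64  0.32 -0.95] M [0.049 0.099 0.017] open 0.0291 ff 65.4 | tool d cm [-0.16 -0.1   0.59] roll None
```

>>> {"api": "arm_command", "payload": {"motion": [[[0, 0, 0.3], 0], [[0, 0, 0.2], 0], [[0, 0, 0], 0]]}}

```text
time_s: 25.15
ee_pos: [0.5284, -0.1334, 0.0958]
orientation: [-0.001, 1.0, -0.0, 0.0]
wrist_force: [-0.3, -0.8, 0.2]
opening: 0.0292
finger_force: 65.9
```

```bash
python3 -c "
from h import *
go([.529,-.134,.094])"
```

```text
t 25.15 tcp [ 0.5284 -0.1334  0.0958] yaw -179.93 zaxis [ 0.001 -0.    -1.   ] F [-0.34 -0.77  0.21] M [ 0.029 -0.167 -0.083] open 0.0292 ff 65.9 | tool d cm [-0.06 -0.06  0.18] roll None
```

>>> {"api": "arm_command", "payload": {"motion": [[[0.3, 0, 0], 0], [[0.2, 0, 0], 0], [[0, 0, 0], 0]]}}

```text
time_s: 25.4
ee_pos: [0.5246, -0.1338, 0.0969]
orientation: [-0.001, 1.0, -0.001, 0.002]
wrist_force: [5.6, 0.1, 0.7]
opening: 0.0295
finger_force: 65.7
```

```bash
python3 -c "
from h import *
go([.529,-.134,.094])"
```

```text
t 25.4 tcp [ 0.5246 -0.1338  0.0969] yaw -179.93 zaxis [ 0.004 -0.001 -1.   ] F [5.57 0.07 0.7 ] M [-0.02  -0.391 -0.002] open 0.0295 ff 65.7 | tool d cm [-0.44 -0.02  0.29] roll None
```

Pulling back meets resistance, so the loop is hooked behind the tip. I'll centre it on the pin and let go.

>>> {"api": "arm_command", "payload": {"motion": [[[-0.4, 0, 0], 0], [[0, 0, 0], 0], [[0, 0, 0], 0]]}}

```text
time_s: 25.65
ee_pos: [0.5274, -0.1334, 0.096]
orientation: [-0.001, 1.0, -0.0, 0.0]
wrist_force: [0.8, -0.5, 0.7]
opening: 0.0293
finger_force: 65.7
```

```bash
python3 -c "
from h import *
go([.529,-.134,.094])"
```

```text
t 25.65 tcp [ 0.5274 -0.1334  0.096 ] yaw -179.92 zaxis [ 0.001 -0.    -1.   ] F [ 0.76 -0.54  0.68] M [-0.042 -0.352 -0.015] open 0.0293 ff 65.7 | tool d cm [-0.16 -0.06  0.2 ] roll None
```

>>> {"api": "arm_command", "payload": {"motion": [[[0, 0, 0], 0], [[0, 0, 0], 0], [[0, 0, 0], 0], [[0, 0, 0], 0], [[0, 0, 0], 0], [[0, 0, 0], 0], [[0, 0, 0], 0], [[0, 0, 0], 0], [[0, 0, 0], 0], [[0, 0, 0], 0], [[0, 0, 0], 0], [[0, 0, 0], 0]], "fingers": 1}}

```text
time_s: 26.65
ee_pos: [0.5271, -0.1333, 0.0959]
orientation: [-0.001, 1.0, -0.0, 0.0]
wrist_force: [-0.5, 0.1, 0.5]
opening: 0.0852
finger_force: 0.0
```

```bash
python3 -c "
from h import *
go([.529,-.134,.094]);g=look(-.134)
cv2.imwrite('pics/c7.png',cv2.resize(g['frame'][100:220,300:460,::-1],None,fx=5,fy=5,interpolation=2))"
```

```text
t 26.65 tcp [ 0.5271 -0.1333  0.0959] yaw -179.92 zaxis [ 0. -0. -1.] F [-0.54  0.08  0.55] M [ 0.056  0.002 -0.007] open 0.0852 ff 0.0 | tool d cm [-0.19 -0.07  0.19] roll None
brush_head 0.54 [350.1 184.7] [ 0.664 -0.134  0.074]
brush_end 0.48 [349.2 193.2] [ 0.665 -0.134  0.031]
```

View pics/c7.png

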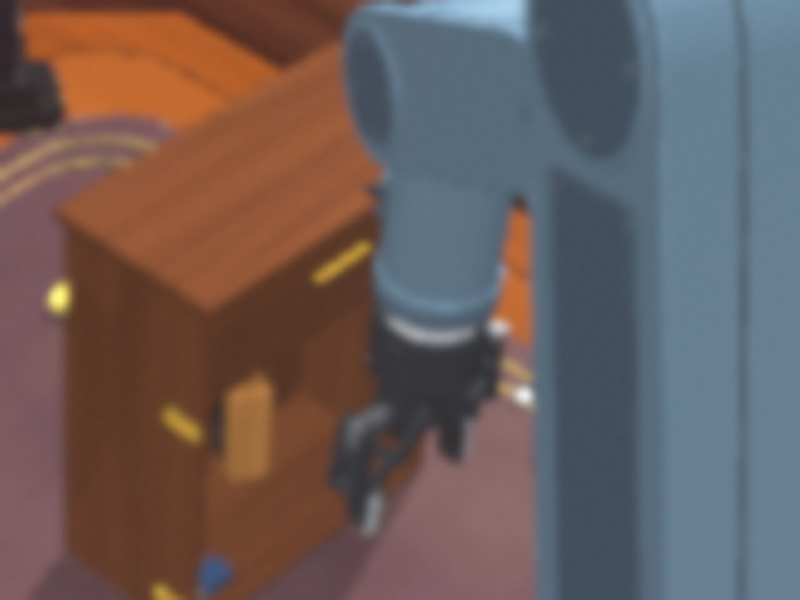

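The crop shows the head hanging upright inside at (250,430), above the floor, with the gripper clear. I'll back away and wait for it to settle.

>>> {"api": "arm_command", "payload": {"motion": [[[1, 0, 0], 0], [[2, 0, 0], 0], [[3, 0, 0], 0], [[3, 0, 0], 0], [[3, 0, 0], 0], [[0, 0, -2], 0], [[0, 0, -3], 0], [[0, 0, -3], 0], [[0, 0, 0], 0], [[0, 0, 0], 0], [[0, 0, 0], 0], [[0, 0, 0], 0], [[0, 0, 0], 0], [[0, 0, 0], 0], [[0, 0, 0], 0], [[0, 0, 0], 0], [[0, 0, 0], 0], [[0, 0, 0], 0], [[0, 0, 0], 0], [[0, 0, 0], 0]]}}

```text
time_s: 28.52
ee_pos: [0.4071, -0.1334, 0.1758]
orientation: [-0.001, 1.0, 0.0, -0.0]
wrist_force: [-0.1, -0.3, 0.3]
opening: 0.0854
finger_force: 0.0
```

>>> {"api": "arm_command", "payload": {"motion": [[[0, 0, 0], 0], [[0, 0, 0], 0], [[0, 0, 0], 0], [[0, 0, 0], 0], [[0, 0, 0], 0], [[0, 0, 0], 0], [[0, 0, 0], 0], [[0, 0, 0], 0], [[0, 0, 0], 0], [[0, 0, 0], 0], [[0, 0, 0], 0], [[0, 0, 0], 0], [[0, 0, 0], 0], [[0, 0, 0], 0], [[0, 0, 0], 0], [[0, 0, 0], 0], [[0, 0, 0], 0], [[0, 0, 0], 0], [[0, 0, 0], 0], [[0, 0, 0], 0]]}}

```text
time_s: 30.18
ee_pos: [0.4071, -0.1334, 0.1758]
orientation: [-0.001, 1.0, 0.0, -0.0]
wrist_force: [0.2, -0.7, 0.2]
opening: 0.0853
finger_force: 0.0
```

>>> {"api": "arm_command", "payload": {"motion": [[[0, 0, 0], 0], [[0, 0, 0], 0], [[0, 0, 0], 0], [[0, 0, 0], 0], [[0, 0, 0], 0], [[0, 0, 0], 0], [[0, 0, 0], 0], [[0, 0, 0], 0], [[0, 0, 0], 0], [[0, 0, 0], 0], [[0, 0, 0], 0], [[0, 0, 0], 0], [[0, 0, 0], 0], [[0, 0, 0], 0], [[0, 0, 0], 0], [[0, 0, 0], 0], [[0, 0, 0], 0], [[0, 0, 0], 0], [[0, 0, 0], 0], [[0, 0, 0], 0]]}}

```text
time_s: 31.85
ee_pos: [0.4071, -0.1334, 0.1758]
orientation: [-0.001, 1.0, 0.0, 0.0]
wrist_force: [0.2, -0.7, 0.5]
opening: 0.0857
finger_force: 0.0
```

>>> {"api": "arm_command", "payload": {"motion": [[[0, 0, 0], 0], [[0, 0, 0], 0], [[0, 0, 0], 0], [[0, 0, 0], 0], [[0, 0, 0], 0], [[0, 0, 0], 0], [[0, 0, 0], 0], [[0, 0, 0], 0], [[0, 0, 0], 0], [[0, 0, 0], 0], [[0, 0, 0], 0], [[0, 0, 0], 0], [[0, 0, 0], 0], [[0, 0, 0], 0], [[0, 0, 0], 0], [[0, 0, 0], 0], [[0, 0, 0], 0], [[0, 0, 0], 0], [[0, 0, 0], 0], [[0, 0, 0], 0]]}}

```text
time_s: 33.52
ee_pos: [0.4071, -0.1334, 0.1758]
orientation: [-0.001, 1.0, 0.0, -0.0]
wrist_force: [0.3, 0.2, 0.1]
opening: 0.0853
finger_force: 0.0
```

>>> {"api": "arm_command", "payload": {"motion": [[[0, 0, 0], 0], [[0, 0, 0], 0], [[0, 0, 0], 0], [[0, 0, 0], 0], [[0, 0, 0], 0], [[0, 0, 0], 0], [[0, 0, 0], 0], [[0, 0, 0], 0], [[0, 0, 0], 0], [[0, 0, 0], 0], [[0, 0, 0], 0], [[0, 0, 0], 0], [[0, 0, 0], 0], [[0, 0, 0], 0], [[0, 0, 0], 0], [[0, 0, 0], 0], [[0, 0, 0], 0], [[0, 0, 0], 0], [[0, 0, 0], 0], [[0, 0, 0], 0]]}}

```text
time_s: 35.18
ee_pos: [0.4071, -0.1335, 0.1758]
orientation: [-0.001, 1.0, 0.0, -0.0]
wrist_force: [-0.2, 0.6, -0.1]
opening: 0.0856
finger_force: 0.0
```

```bash
python3 -c "
from h import *
g=look(-.134)
for i in range(10): viewer.grab_frame('scene')
h=look(-.134);d=cv2.absdiff(g['frame'],h['frame'])[100:230,300:400];print('diff',d.max(),d.mean(),sensors.state()['time_s'])
cv2.imwrite('pics/c8.png',cv2.resize(h['frame'][100:220,300:460,::-1],None,fx=5,fy=5,interpolation=2))"
```

```text
brush_head 0.44 [351.  179.5] [ 0.662 -0.134  0.101]
brush_end 0.7 [351.  204.5] [ 0.652 -0.134 -0.018]
brush_head 0.72 [348.6 184.4] [ 0.671 -0.134  0.071]
brush_loop 0.63 [350.5 182.8] [ 0.663 -0.134  0.084]
brush_end 0.58 [348.6 192.7] [ 0.668 -0.134  0.032]
tilt 121.29724895176378 0.015706288825655435
diff 4 0.48964102564102563 36.0833
```

View pics/c8.png

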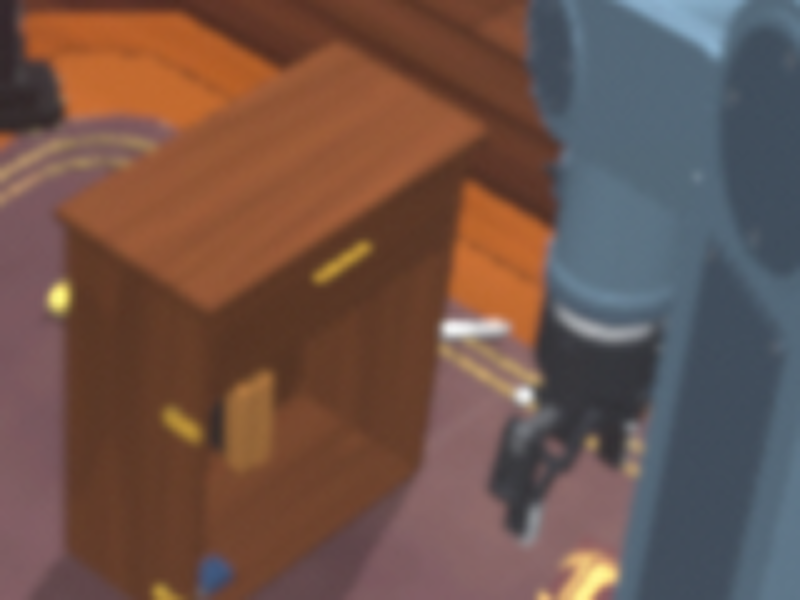

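The head hangs upright at (250,420) in the crop, clear of the floor and not moving (frame difference at noise level). The eraser is still in its corner.

```bash
python3 -c "
from station import job
print(job.sign_off())"
```

```text
the job is handed in; nothing more can be done
None
```

The brush hangs straight down on the hook, at rest and about 2 cm clear of the cabinet floor, with the gripper well away; while feeling for the hook I once pressed on it at about 19 N, more than the gentle touch you asked for, and otherwise contact stayed at about 7 N or less.

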